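Demould a plaster frame ornament

TASK

Swing the hold-down bar clear of the mould, then throw the ejector lever all the way over to raise the plaster ornament in its cavity, and lift the ornament out with the gripper. Set it down gently, face up, in the middle of the empty bay of the drying rack, lying along the bay like the dry one, and only then put the lever all the way back so that the ejector is down for the next pour. Leave the bar swung clear, and do not disturb the dry ornament, the tin, the tape roll or the glue bottle.

Things in the scene. Friction and masses are not known exactly. Their poses are not given: they have to be found in the camera images.
- mould: Fixed casting mould: an aluminium block 84 mm (x) by 136 mm (y), top face 48 mm above the worktop, on a plywood base board 110 x 250 mm, 8 mm thick. Origin on the worktop under the cavity's centre; x square to the cavity, y along it from the lever end to the bar's post end, z up. It may stand left or right of the rack.
- cavity (a point): Centre of the mould's dumbbell-shaped cavity, level with the top face, axes as the mould. The cavity lies along y and leaves 2 mm round the ornament's sides; the ornament starts in it, flush with the face.
- bar (a joint): Steel hold-down bar, 16 mm wide, 8 mm thick, 4 mm above the mould face, turning level about the post at the mould's +y end. 0 = along the cavity, over the ornament; grows as its knob swings to the mould's +x; stop at 1.6 rad. Starts at 0 to 0.25; beyond 1.0 rad it is clear. Stays where it is left; about 0.6 N at the knob moves it.
- bar_knob (a point): Centre of the upright black cylindrical knob on the free end of the hold-down bar: 20 mm diameter, 32 mm tall, from about 61 to 93 mm above the worktop, 95 mm from the bar's turning axis.
- bar_pivot (a point): Point on the upright turning axis of the hold-down bar, at the height of the knob's centre.
- lever (a joint): Ejector lever at the mould's -y end, turning about a level axis along y. 0 = home (start), leaning 0.55 rad from upright to the mould's -x; 1.1 rad (stop) = thrown, leaning 0.55 rad to +x. Stays where it is left; about 1.5 N at the knob moves it. It raises the ejector plate in proportion: at 1.1 rad the ornament stands 18 mm proud of the face, 6 mm still in the cavity.
- lever_knob (a point): Centre of the black barrel knob, 24 mm diameter, 26 mm long (level, along the mould's y), on the end of the lever's 9 mm steel rod, 88 mm from the lever's turning axis; about 109 mm above the worktop at either end of the stroke, 122 mm when upright.
- lever_pivot (a point): Point on the lever's turning axis in line with its knob, 34 mm above the worktop, 106 mm from the cavity's centre towards the mould's -y. Bracket cheeks 34 mm wide stand beside it, 42 mm high.
- casting_center (a point): Centre (half-way up) of the plaster ornament in the mould: a dumbbell 110 mm long (y), 24 mm thick, two round 42 mm ends centred 34 mm from the middle; between them a straight waist 26 mm wide (x), 35 mm long, to grip. z points up through the decorated face (relief up to 3 mm more). 0.10 to 0.21 kg; both ends alike.
- casting: The same ornament; origin at the centre of its underside, 12 mm below its centre.
- free_bay (a point): Centre of the empty bay of the fixed wooden drying rack (150 mm in x, 176 mm in y), on top of its slats, 18 mm above the worktop. Its two bays run along the rack's x, each 76 mm wide between 8 mm wide rails standing 8 mm above the slats. x along the bay, y away from the dry ornament, z up.
- dry_center (a point): Centre of the dry ornament, same shape as the one in the mould, lying loose along the rack's other bay, 84 mm from the empty one. Leave it alone.
- tack_tin: Round tin, 64 mm diameter, 29 mm high, origin at the centre of its underside. Leave it alone.
- tape_roll: Roll of tape, 100 mm diameter, 25 mm high, lying flat, origin under its centre. Leave it alone.
- glue_bottle: White glue bottle with a pointed cap, 48 mm diameter, 134 mm high, origin at the centre of its underside. Leave it alone.
Things that resemble listed ones, but are neither listed nor needed, are in the scene too. What is shaped like the casting but brown or red is not meant.

How it is judged:
On the way, in this order (a step that is already met when the one before it is completed fails the run):
1. the bar is swung clear (beyond 1.0 rad) while the ornament is still down in the cavity and the lever home (value of joint bar above 1 rad and value of joint lever below 0.15 rad and z of casting_center in the frame of cavity below -0.008 m and horizontal distance between casting_center and cavity below 0.008 m), for 0.1 s.
2. the lever is thrown (beyond 0.9 rad) and the ornament stands raised in the cavity by at least 12 mm (value of joint lever above 0.9 rad and z of casting_center in the frame of cavity between 0 and 0.012 m and horizontal distance between casting_center and cavity below 0.008 m), for 0.1 s.
3. the ornament is held in the fingers, lifted clear of the mould with the lever still thrown (contact force between the fingers and casting above 0.5 N and z of casting_center in the frame of cavity above 0.03 m and value of joint lever above 0.8 rad), for 0.1 s.
4. the ornament, still held in the fingers, is lowered to within 10 mm of the slats in the empty bay, lever still thrown (horizontal distance between casting_center and free_bay below 0.02 m and z of casting_center in the frame of free_bay below 0.022 m and contact force between the fingers and casting above 0.5 N and value of joint lever above 0.8 rad), for 0.05 s.
5. with the ornament released in the bay, the lever is back home (under 0.18 rad) (horizontal distance between casting_center and free_bay below 0.02 m and z of casting_center in the frame of free_bay between 0.008 and 0.016 m and angle between the y axis of casting_center and the x axis of free_bay, either way round below 0.2 rad and angle between casting_center's own z axis and vertical below 0.1 rad and value of joint lever below 0.18 rad and contact force between the fingers and casting below 0.1 N), for 0.1 s.
At the end, for the whole second after the job is handed in: The ornament lies at rest, face up (tilt under 0.1 rad) on the slats of the empty bay, its centre within 20 mm of the bay's centre and its length within 0.2 rad of the bay's direction; the lever is home (under 0.18 rad), the bar still clear (over 0.95 rad) (horizontal distance between casting_center and free_bay below 0.02 m and z of casting_center in the frame of free_bay between 0.008 and 0.016 m and angle between the y axis of casting_center and the x axis of free_bay, either way round below 0.2 rad and angle between casting_center's own z axis and vertical below 0.1 rad and linear speed of casting below 0.02 m/s and value of joint lever below 0.18 rad and value of joint bar above 0.95 rad); the robot touches nothing.
It fails at once if the dry ornament is disturbed (moved over 15 mm) (distance of dry_center from where it was at the start of the episode above 0.015 m).
It fails at once if the tin is disturbed (moved over 15 mm) (distance of tack_tin from where it was at the start of the episode above 0.015 m).
It fails at once if the tape roll is disturbed (moved over 15 mm) (distance of tape_roll from where it was at the start of the episode above 0.015 m).
It fails at once if the glue bottle is disturbed (moved over 15 mm) (distance of glue_bottle from where it was at the start of the episode above 0.015 m).
It also fails if it takes over 69 s, if anything falls off the work surface, if the arm or the gripper's body presses on something with over 40 N, if the wrist force passes 120 N, or if a joint passes its speed limit or range.

ROBOT

A 6-joint arm with a two-finger parallel gripper is mounted at the origin on a cart in front of the work surface, level with it; the furniture and walls round the work are solid. World frame = base frame: x ahead of the robot, y to its left, z up, the work surface at z = 0. Lengths are in m, angles in rad, forces in N, time in s.
With the tool pointing down it reaches from about 0.225 to 0.875 m from the base axis. Payload 3.4 kg.
Tool frame: the origin (TCP) lies midway between the tips of the shut fingers; the grasp point (between the pads) lies 19 mm behind it (manip.grip_point_offset is the distance from the TCP to the grasp point, in m); z points along the fingers, y is the line along which they close (so a half turn about z gives the same grasp; the last joint's range is limited). The gripper opens to 85 mm and grips with 20 to 120 N. Pads are 22 mm wide; open, the fingers measure 114 mm over their backs; the gripper's body (76 mm by 85 mm) begins 54 mm behind the grasp point. The pads swing forward as they close: fully open they stand 13 mm farther back than shut.
Start: joints at [-1.324, 0.276, 1.505, -0, 1.361, -0.121], TCP at [0.207, -0.537, 0.231] pointing down, gripper open.
Joint ranges: [-2.89, 2.89], [-0.75, 2.08], [0.22, 2.7], [-1.18, 4.32], [0.11, 2.71], [-2.7, 2.7]. Speed limits (rad/s): [2.57, 2.57, 3.14, 3.14, 3.14, 3.14].

INTERFACE

Orientations are given as a unit quaternion [w, x, y, z].
In Python, from rig import manip gives the robot as it stands.
- The arm moves only by the shell command python3 -m handwheel 'ROWS' [FORCE]. ROWS is JSON, a list of rows, each an object with "translation": the shift along the tool's x, y, z in m, a list of three; "angular": the turn, a rotation vector about the tool's x, y, z in degrees, a list of three; "hand": the closure, from 0 (fully open) to 1 (shut). A call has 1 to 10 rows; each row shifts and turns the commanded pose from where the row before left it, along the tool's axes as they then stand; what a row does not reach is not made up. A row lasts 1/12 s, in which the tool goes at most 41.7 mm and 7.16 degrees, less where a joint would pass 70% of its speed; a pose out of reach is approached as far as the arm can. A call with a gripper value outside its range is refused whole. The fingers move at their own pace and stop on an object; FORCE is the grip in N (left out, the last holds). Time passes only in rows, so rows that do not move let the fingers close. It gives the time, the measured TCP pose, the force, the opening and the grip force at its end, in the units of the state.
- manip.get_state(): the state, without advancing time (a new reading comes with each control period).
- manip.get_image(name): name is "scene" or "top"; returns the picture (400x640x3 uint8, red, green, blue); there is no depth.
- manip.camera_info(name): a dict with "camera_matrix" (3x3 intrinsics, pixels), "eye" and "orientation" of the camera in the world. Camera axes: x right, y down, z forward; pixel columns grow to the right and rows downward; lengths in m; the calibration is good to about 2 mm. A picture is of the moment at which its call begins. camera_info takes no time and is no camera call.
- manip.sign_off(): hands the job in; it is judged then, once.
The state is a dict: "clock": time; "qpos": joint angles; "qd": joint speeds; "effort": joint torques, N m; "position": TCP position; "ee_rot": TCP orientation; "contact_force": force on the tool from outside, world axes, zero at the start; "moment": the same for the moment, N m; "width": finger opening in m; "gripper_force": force on a finger pad.
Only numpy, scipy, OpenCV 4.12 (cv2) and the standard library are available. Lean on these libraries where they do the work, as an engineer would, in place of code of your own. Each camera call takes 0.05 s, during which the arm holds its last target. There are 200 camera calls.

## Working session

There is one attempt and no reset: what is moved stays moved. The work goes in short steps, Python scripts to look and compute and a shell command to move; the robot and the scene stay as the last step left them, time stands still between calls to the robot, and variables do not carry over. Pictures are saved under pics/ and viewed, at most 10 in all, crops included, and the job is handed in when it is done.

```bash
ls; mkdir -p pics
python3 - <<'E'
from rig import manip
import cv2,json
for n in("scene","top"):
    cv2.imwrite(f"pics/{n}0.png",manip.get_image(n)[:,:,::-1]); print(n,manip.camera_info(n))
print(manip.get_state(),manip.grip_point_offset)
E
```

```text
pics
scene {'camera_matrix': array([[370.02157965,   0.        , 323.36474133],
       [  0.        , 370.02157965, 195.59949699],
       [  0.        ,   0.        ,   1.        ]]), 'eye': array([0.07141731, 0.85020532, 0.63734742]), 'orientation': array([ 0.13948372, -0.21992157,  0.8270381 , -0.49818348])}
top {'camera_matrix': array([[388.8075838 ,   0.        , 316.41378558],
       [  0.        , 388.8075838 , 196.10756349],
       [  0.        ,   0.        ,   1.        ]]), 'eye': array([ 0.51133639, -0.01695884,  1.25136197]), 'orientation': array([ 0.02821228, -0.69636715,  0.71670509, -0.02471165])}
{'clock': 0.1, 'qpos': array([-1.32403168e+00,  2.76552743e-01,  1.50600079e+00,  1.49651736e-05,
        1.36071027e+00, -1.21015591e-01]), 'qd': array([ 2.02551153e-04,  3.54011544e-05, -1.85303221e-03,  3.36964341e-04,
       -7.56540146e-04,  4.40484037e-04]), 'effort': array([ 1.60540436e-03, -4.17698729e+01, -2.46404296e+01, -9.71436930e-05,
        5.82041714e-03,  1.02962268e-06]), 'position': array([ 0.20661473, -0.53609409,  0.23051653]), 'ee_rot': array([-8.34386945e-04,  9.83139747e-01,  1.82853874e-01, -4.51996786e-05]), 'contact_force': array([ 0.10333268, -0.29757332,  0.09558821]), 'moment': array([ 0.00228706, -0.04746658,  0.00411691]), 'gripper_force': 0.0, 'width': 0.08534281188622676} 0.0187
```

View pics/top0.png

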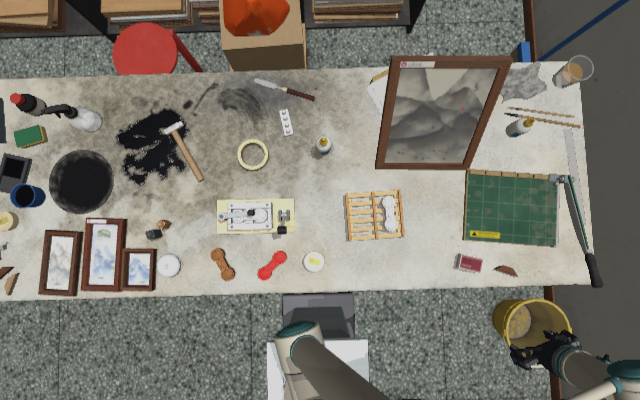

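View pics/scene0.png

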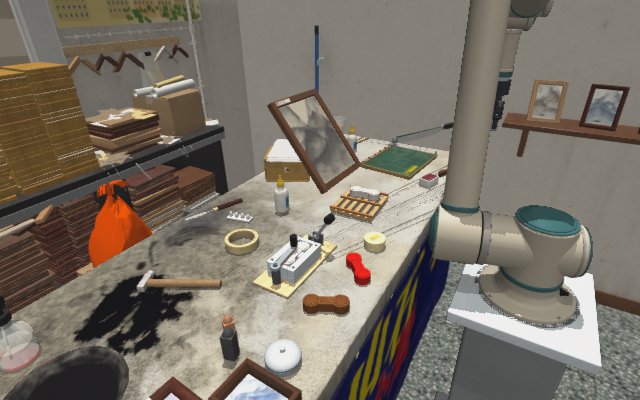

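Top view: the mould is at about (256,216), with the lever knob at (283,230) on its right. The rack is at (374,215), with the dry ornament in the right bay (390,213) and the empty bay at (360,215). These could be mistaken for the ornament: brown dumbbell (222,264), red dumbbell (272,265), and the dry ornament (390,213). The one I want is the white one in the mould, under the bar at (250,216). I'll check it in one close crop.

```bash
python3 - <<'E'
import cv2
t=cv2.imread("pics/top0.png")
cv2.imwrite("pics/crop0.png",cv2.resize(t[182:252,210:410],None,fx=4,fy=4,interpolation=cv2.INTER_CUBIC))
E
cat > h.py <<'E'
import numpy as np
from rig import manip
from scipy.spatial.transform import Rotation as R
def ray(cam,u,v):
    c=manip.camera_info(cam);q=c["orientation"]
    d=R.from_quat(np.r_[q[1:],q[0]]).apply(np.linalg.inv(c["camera_matrix"])@[u,v,1]); return c["eye"],d
def at(cam,u,v,z):
    e,d=ray(cam,u,v); return np.round(e+d*(z-e[2])/d[2],4)
def px(cam,p):
    c=manip.camera_info(cam);q=c["orientation"]
    k=c["camera_matrix"]@R.from_quat(np.r_[q[1:],q[0]]).inv().apply(np.array(p)-c["eye"]); return k[:2]/k[2]
def tool(p,yaw,pos=None):
    "shift in tool axes to world p from current, tool-down with tool y along world yaw; turn about tool z (deg)"
    s=manip.get_state();q=s["ee_rot"];r=R.from_quat(np.r_[q[1:],q[0]])
    y=r.apply([0,1,0]);cur=np.arctan2(y[1],y[0]);d=(yaw-cur+np.pi/2)%np.pi-np.pi/2
    return np.round(r.inv().apply(np.array(p)-s["position"]),4), np.round(-np.degrees(d),1), np.round(s["position"],4), r.as_rotvec()
E
```

```text
(no output)
```

View pics/crop0.png

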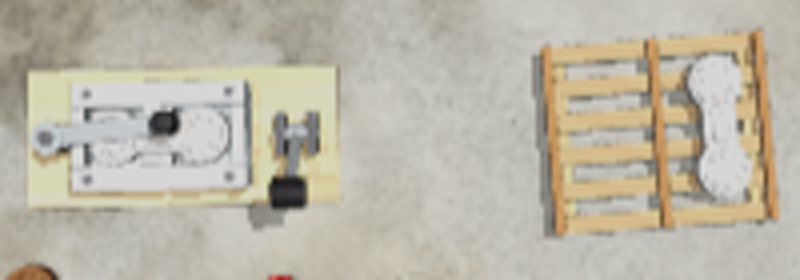

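The crop shows the white ornament in the mould, with the bar post at crop (45,137), its knob at (163,123) and the lever knob at (288,192). The free bay lies between the rails at crop x≈553 and x≈660, and the dry ornament is to its right at (718,127).

```bash
cat > fit.py <<'E'
from h import *
from scipy.optimize import least_squares
def cp(a): return np.array([[210+(x+.5)/4-.5,182+(y+.5)/4-.5] for x,y in a])
def fit(pts,pix,x0):
    pts=np.array(pts)
    f=lambda q:np.array([px("top",[q[0]+np.cos(q[2])*a-np.sin(q[2])*b,q[1]+np.sin(q[2])*a+np.cos(q[2])*b,z]) for a,b,z in pts])-pix
    s=least_squares(lambda q:f(q).ravel(),x0,x_scale=[.01,.01,.1]); return s.x,np.abs(s.fun).max()
def W(q,p): return np.r_[R.from_euler('z',q[2]).apply(p)+[q[0],q[1],0]]
M=fit([[.055,.125,.008],[.055,-.125,.008],[-.055,-.125,.008],[-.055,.125,.008],[.042,.068,.048],[-.042,.068,.048],[.042,-.068,.048],[-.042,-.068,.048]],
  cp([[28,69],[338,66],[340,206],[28,207],[72,83],[72,192],[246,81],[247,188]]),[.45,.2,0])
F=fit([[.075,.042,.026],[-.075,.042,.026],[.075,-.042,.026],[-.075,-.042,.026],[.075,-.126,.026],[-.075,-.126,.026]],
  cp([[546,47],[560,235],[652,40],[667,226],[757,33],[773,220]]),[.45,-.1,0])
E
python3 - <<'E'
from fit import *
np.set_printoptions(precision=4,suppress=True)
print("mould",M,"freebay",F)
c=lambda x,y,z:at("top",*cp([[x,y]])[0],z)
print("post",c(45,137,.066),"barknob",c(163,123,.093),"levknob",c(288,192,.115),"dry",c(718,127,.042))
print("lev pivot pred",W(M[0],[0,-.106,.034]),"knob home",W(M[0],[-.088*np.sin(.55),-.106,.109]),"knob thrown",W(M[0],[.088*np.sin(.55),-.106,.109]))
p=c(45,137,.066);k=c(163,123,.093);print(np.linalg.norm((k-p)[:2]),"bar ang",(np.arctan2(*(k-p)[:2]) ))
print(M[0][2],manip.get_state()["clock"])
for n,q in(("cav",W(M[0],[0,0,.1])),):print(n,tool(q,M[0][2]))
E
```

```text
mould (array([ 0.5472,  0.1908, -0.0181]), np.float64(2.3088487929146027)) freebay (array([ 0.5371, -0.1509,  0.0399]), np.float64(0.6721983395817688))
post [0.5483 0.2807 0.066 ] barknob [0.5554 0.1857 0.093 ] levknob [0.5017 0.0916 0.115 ] dry [ 0.5418 -0.2364  0.042 ]
lev pivot pred [0.5453 0.0848 0.034 ] knob home [0.4993 0.0856 0.109 ] knob thrown [0.5913 0.084  0.109 ]
0.09526494633389555 bar ang 3.0669944969206018
-0.018053196011584668 0.1
cav (array([ 0.5791, -0.5556,  0.1316]), np.float64(-67.9), array([ 0.2066, -0.5361,  0.2305]), array([-3.087 , -0.5741,  0.0001]))
```

```bash
python3 - <<'E'
s=open('fit.py').read()
a=s.index("M=fit("); b=s.index("F=fit(")
s=s[:a]+'''_bp=np.array([[.055,.125,.008],[.055,-.125,.008],[-.055,-.125,.008],[-.055,.125,.008],[.042,.068,.048],[-.042,.068,.048],[.042,-.068,.048],[-.042,-.068,.048]])
_pix=cp([[28,69],[338,66],[340,206],[28,207],[72,83],[72,192],[246,81],[247,188]])
def _m(o):
    p=_bp.copy();p[:4,1]+=o; return fit(p,_pix,[.55,.19,0])
off=min(np.arange(-.03,.01,.001),key=lambda o:_m(o)[1]); M=_m(off)
'''+s[b:]
open('fit.py','w').write(s)
E
python3 - <<'E'
from fit import *
np.set_printoptions(precision=4,suppress=True)
print(off,"mould",M)
print("lev knob home",W(M[0],[-.088*np.sin(.55),-.106,.109]),"knob thrown",W(M[0],[.088*np.sin(.55),-.106,.109]))
for y in(-.034,.034): print("end circle px crop", (px("top",W(M[0],[0,y,.05]))-[209.5,181.5])*4-.5)
q=manip.get_state()["qpos"];print(q)
print(tool(W(M[0],[0,0,.1]),M[0][2]))
E
```

```text
Traceback (most recent call last):
  File "fit.py", line 13, in <module>
    off=min(np.arange(-.03,.01,.001),key=lambda o:_m(o)[1]); M=_m(off)
  File "fit.py", line 13, in <lambda>
    off=min(np.arange(-.03,.01,.001),key=lambda o:_m(o)[1]); M=_m(off)
                                                  ~~^^^
  File "fit.py", line 12, in _m
    p=_bp.copy();p[:4,1]+=o; return fit(p,_pix,[.55,.19,0])
                                    ~~~^^^^^^^^^^^^^^^^^^^^
  File "fit.py", line 7, in fit
    s=least_squares(lambda q:f(q).ravel(),x0,x_scale=[.01,.01,.1]); return s.x,np.abs(s.fun).max()
  File "fit.py", line 7, in <lambda>
    s=least_squares(lambda q:f(q).ravel(),x0,x_scale=[.01,.01,.1]); return s.x,np.abs(s.fun).max()
                             ~^^^
  File "fit.py", line 6, in <lambda>
    f=lambda q:np.array([px("top",[q[0]+np.cos(q[2])*a-np.sin(q[2])*b,q[1]+np.sin(q[2])*a+np.cos(q[2])*b,z]) for a,b,z in pts])-pix
                         ~~^^^^^^^^^^^^^^^^^^^^^^^^^^^^^^^^^^^^^^^^^^^^^^^^^^^^^^^^^^^^^^^^^^^^^^^^^^^^^^^^^
  File "h.py", line 10, in px
    c=manip.camera_info(cam);q=c["orientation"]
ValueError: time passes only in moves, steps and waits
```

```bash
sed -i 's/^def ray/import functools\n@functools.cache\ndef CI(n): return manip.camera_info(n)\ndef ray/; s/c=manip.camera_info(cam)/c=CI(cam)/' h.py
python3 - <<'E'
from fit import *
np.set_printoptions(precision=4,suppress=True)
print(off,"mould",M)
print("lev knob home",W(M[0],[-.088*np.sin(.55),-.106,.109]),"knob thrown",W(M[0],[.088*np.sin(.55),-.106,.109]))
for y in(-.034,.034): print("end circle px crop", (px("top",W(M[0],[0,y,.05]))-[209.5,181.5])*4-.5)
s=manip.get_state();print(s["qpos"],s["clock"])
print(tool(W(M[0],[0,0,.1]),M[0][2]))
E
```

```text
-0.011999999999999983 mould (array([ 0.5473,  0.1966, -0.0179]), np.float64(0.4290991684521259))
lev knob home [0.4994 0.0914 0.109 ] knob thrown [0.5914 0.0898 0.109 ]
end circle px crop [202.8893 135.235 ]
end circle px crop [114.9553 136.1873]
[-1.324   0.2766  1.506   0.      1.3607 -0.121 ] 0.1
(array([ 0.5813, -0.561 ,  0.1316]), np.float64(-67.9), array([ 0.2066, -0.5361,  0.2305]), array([-3.087 , -0.5741,  0.0001]))
```

```bash
python3 -m handwheel '[{"translation":[0,0,0],"angular":[0,0,-6.8],"hand":1},{"translation":[0,0,0],"angular":[0,0,-6.8],"hand":1},{"translation":[0,0,0],"angular":[0,0,-6.8],"hand":1},{"translation":[0,0,0],"angular":[0,0,-6.8],"hand":1},{"translation":[0,0,0],"angular":[0,0,-6.8],"hand":1},{"translation":[0,0,0],"angular":[0,0,-6.8],"hand":1},{"translation":[0,0,0],"angular":[0,0,-6.8],"hand":1},{"translation":[0,0,0],"angular":[0,0,-6.8],"hand":1},{"translation":[0,0,0],"angular":[0,0,-6.8],"hand":1},{"translation":[0,0,0],"angular":[0,0,-6.8],"hand":1}]' 30
python3 -m handwheel '[{"translation":[0.034,0.014,0],"angular":[0,0,0],"hand":1},{"translation":[0.034,0.014,0],"angular":[0,0,0],"hand":1},{"translation":[0.034,0.014,0],"angular":[0,0,0],"hand":1},{"translation":[0.034,0.014,0],"angular":[0,0,0],"hand":1},{"translation":[0.034,0.014,0],"angular":[0,0,0],"hand":1},{"translation":[0.034,0.014,0],"angular":[0,0,0],"hand":1},{"translation":[0.034,0.014,0],"angular":[0,0,0],"hand":1},{"translation":[0.034,0.014,0],"angular":[0,0,0],"hand":1},{"translation":[0.034,0.014,0],"angular":[0,0,0],"hand":1},{"translation":[0.034,0.014,0],"angular":[0,0,0],"hand":1}]'
python3 -m handwheel '[{"translation":[0.034,0.014,0],"angular":[0,0,0],"hand":1},{"translation":[0.034,0.014,0],"angular":[0,0,0],"hand":1},{"translation":[0.034,0.014,0],"angular":[0,0,0],"hand":1},{"translation":[0.034,0.014,0],"angular":[0,0,0],"hand":1},{"translation":[0.034,0.014,0],"angular":[0,0,0],"hand":1},{"translation":[0.034,0.014,0],"angular":[0,0,0],"hand":1},{"translation":[0.034,0.014,0],"angular":[0,0,0],"hand":1},{"translation":[0.034,0.014,0],"angular":[0,0,0],"hand":1},{"translation":[0.034,0.014,0],"angular":[0,0,0],"hand":1},{"translation":[0.034,0.014,0],"angular":[0,0,0],"hand":1}]'
python3 - <<'E'
from h import *
print(tool([.495,.180,.070],-.018),manip.get_state()["qpos"])
E
```

```text
clock: 0.93
position: [0.2067, -0.5362, 0.2308]
ee_rot: [-0.0, 0.711, 0.703, 0.0]
contact_force: [0.2, 0.5, 0.3]
width: 0.0
gripper_force: 0.0
clock: 1.77
position: [0.3523, -0.197, 0.2311]
ee_rot: [-0.0, 0.713, 0.701, 0.0]
contact_force: [0.8, 0.9, -0.2]
width: -0.0004
gripper_force: 0.0
clock: 2.6
position: [0.4977, 0.1407, 0.2309]
ee_rot: [-0.0, 0.713, 0.702, -0.0]
contact_force: [-0.1, -0.9, 0.6]
width: 0.0001
gripper_force: 0.0
(array([ 0.0393, -0.0033,  0.1609]), np.float64(0.1), array([0.4977, 0.1407, 0.2309]), array([-2.23867151e+00, -2.20386599e+00,  1.12318976e-03])) [ 1.41119369e-01  1.89430695e-01  1.62401082e+00 -3.15450780e-04
  1.32881398e+00  1.56863948e-01]
```

```bash
python3 -m handwheel '[{"translation":[0.02,-0.0015,0.035],"angular":[0,0,0],"hand":1},{"translation":[0.019,-0.0015,0.035],"angular":[0,0,0],"hand":1},{"translation":[0,0,0.035],"angular":[0,0,0],"hand":1},{"translation":[0,0,0.035],"angular":[0,0,0],"hand":1},{"translation":[0,0,0.02],"angular":[0,0,0],"hand":1},{"translation":[0,0.012,0],"angular":[0,0,0],"hand":1},{"translation":[0,0.012,0],"angular":[0,0,0],"hand":1},{"translation":[0.001,0.01,0],"angular":[0,0,0],"hand":1},{"translation":[0.001,0.01,0],"angular":[0,0,0],"hand":1},{"translation":[0.001,0.01,0],"angular":[0,0,0],"hand":1}]'
python3 -m handwheel '[{"translation":[0.002,0.01,0],"angular":[0,0,0],"hand":1},{"translation":[0.002,0.01,0],"angular":[0,0,0],"hand":1},{"translation":[0.004,0.01,0],"angular":[0,0,0],"hand":1},{"translation":[0.005,0.01,0],"angular":[0,0,0],"hand":1},{"translation":[0.006,0.01,0],"angular":[0,0,0],"hand":1},{"translation":[0.006,0.01,0],"angular":[0,0,0],"hand":1},{"translation":[0.007,0.008,0],"angular":[0,0,0],"hand":1},{"translation":[0.01,0.008,0],"angular":[0,0,0],"hand":1},{"translation":[0.011,0.006,0],"angular":[0,0,0],"hand":1},{"translation":[0.006,0.004,0],"angular":[0,0,0],"hand":1}]'
python3 - <<'E'
from h import *
import cv2
print(np.round(manip.get_state()["position"],4))
t=manip.get_image("scene")[:,:,::-1]
cv2.imwrite("pics/s1.png",cv2.resize(t[180:320,230:400],None,fx=4,fy=4,interpolation=cv2.INTER_CUBIC))
E
```

```text
clock: 3.43
position: [0.552, 0.1801, 0.073]
ee_rot: [0.001, 0.713, 0.701, 0.001]
contact_force: [-0.1, 0.1, 0.4]
width: 0.0002
gripper_force: 0.3
clock: 4.27
position: [0.6374, 0.2391, 0.0712]
ee_rot: [0.0, 0.713, 0.702, 0.0]
contact_force: [-0.8, 0.0, -0.0]
width: -0.0002
gripper_force: 0.3
[0.6374 0.2391 0.0712]
```

View pics/s1.png

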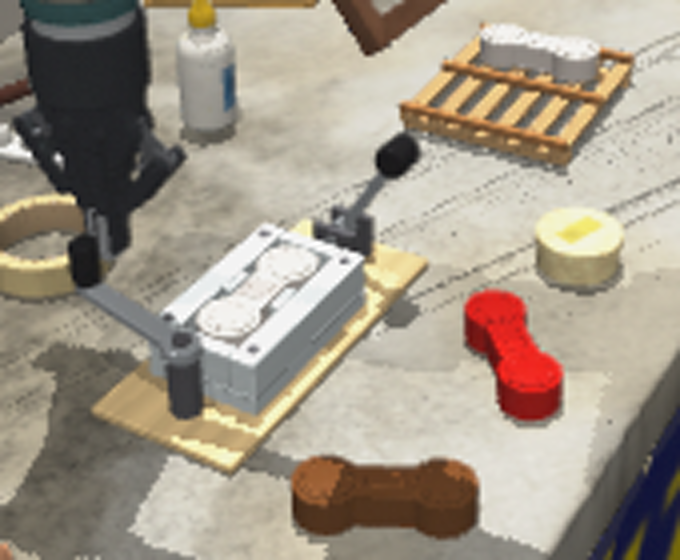

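The bar now stands well clear at crop (90,260), swung roughly square to the mould. The ornament is flush in the cavity at crop (262,290), and the lever is still home with its knob at crop (398,155). Next is the lever.

```bash
python3 -m handwheel '[{"translation":[-0.02,0,0],"angular":[0,0,0],"hand":1},{"translation":[0,0,-0.03],"angular":[0,0,0],"hand":1},{"translation":[0,0,-0.035],"angular":[0,0,0],"hand":1},{"translation":[0,0,-0.035],"angular":[0,0,0],"hand":1},{"translation":[-0.021,-0.03,0],"angular":[0,0,0],"hand":1},{"translation":[-0.021,-0.03,0],"angular":[0,0,0],"hand":1},{"translation":[-0.021,-0.03,0],"angular":[0,0,0],"hand":1},{"translation":[-0.021,-0.03,0],"angular":[0,0,0],"hand":1},{"translation":[-0.021,-0.03,0],"angular":[0,0,0],"hand":1},{"translation":[-0.021,-0.032,0],"angular":[0,0,0],"hand":1}]'
python3 - <<'E'
from h import *
b=at("scene",230+85/4,180+258/4,.077);print("bar knob",b,"angle",np.arctan2(b[0]-.5483,.2807-b[1])+.018)
print(tool([.455,.0914,.100],-.018))
E
```

```text
clock: 5.15
position: [0.4506, 0.0939, 0.1715]
ee_rot: [0.0, 0.713, 0.702, 0.0]
contact_force: [-0.2, -0.9, 0.1]
width: 0.0001
gripper_force: 0.0
bar knob [0.6406 0.2594 0.077 ] angle 1.3619974787410107
(array([-0.0024,  0.0043,  0.0715]), np.float64(0.1), array([0.4506, 0.0939, 0.1715]), array([2.23800567e+00, 2.20342213e+00, 9.44145147e-04]))
```

```bash
python3 -m handwheel '[{"translation":[-0.002,0,0.036],"angular":[0,0,0],"hand":1},{"translation":[0,0,0.036],"angular":[0,0,0],"hand":1},{"translation":[0,0.012,0],"angular":[0,0,0],"hand":1},{"translation":[0,0.012,0],"angular":[0,0,0],"hand":1},{"translation":[0,0.01,0],"angular":[0,0,0],"hand":1},{"translation":[0,0.01,0],"angular":[0,0,0],"hand":1},{"translation":[0,0.01,0],"angular":[0,0,0],"hand":1},{"translation":[0,0.01,0],"angular":[0,0,0],"hand":1},{"translation":[0,0.01,0],"angular":[0,0,0],"hand":1},{"translation":[0,0.01,0],"angular":[0,0,0],"hand":1}]'
python3 -m handwheel '[{"translation":[0,0.01,0],"angular":[0,0,0],"hand":1},{"translation":[0,0.008,0],"angular":[0,0,0],"hand":1},{"translation":[0,0.006,0],"angular":[0,0,0],"hand":1},{"translation":[0,0.004,0],"angular":[0,0,0],"hand":1},{"translation":[0,0,0],"angular":[0,0,0],"hand":1}]'
python3 - <<'E'
from h import *
import cv2
print(np.round(manip.get_state()["position"],4))
t=manip.get_image("scene")[:,:,::-1]
cv2.imwrite("pics/s2.png",cv2.resize(t[180:300,250:400],None,fx=4,fy=4,interpolation=cv2.INTER_CUBIC))
E
```

```text
clock: 5.98
position: [0.5378, 0.0913, 0.0997]
ee_rot: [0.0, 0.713, 0.701, 0.001]
contact_force: [-2.1, -0.2, 0.2]
width: -0.0001
gripper_force: 0.9
clock: 6.4
position: [0.565, 0.0906, 0.099]
ee_rot: [0.0, 0.713, 0.701, 0.0]
contact_force: [0.0, -0.5, -0.2]
width: 0.0001
gripper_force: 0.0
[0.565  0.0906 0.099 ]
```

View pics/s2.png

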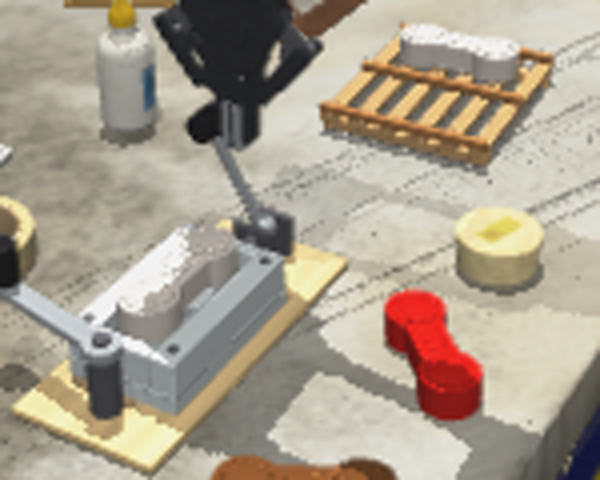

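The ornament now stands proud of the block at crop (180,270), and the lever leans to +x with its knob at crop (205,123). I'll push a little further to reach the stop.

```bash
python3 -m handwheel '[{"translation":[0,0.003,0],"angular":[0,0,0],"hand":1},{"translation":[0,0.002,0],"angular":[0,0,0],"hand":1},{"translation":[0,0,0],"angular":[0,0,0],"hand":1}]'
python3 -m handwheel '[{"translation":[0,0.003,0],"angular":[0,0,0],"hand":1},{"translation":[0,0,0],"angular":[0,0,0],"hand":1}]'
```

```text
clock: 6.7
position: [0.5679, 0.0906, 0.0992]
ee_rot: [-0.001, 0.713, 0.701, -0.001]
contact_force: [-4.5, -0.6, 0.9]
width: -0.0
gripper_force: 1.8
clock: 6.87
position: [0.5682, 0.0906, 0.0991]
ee_rot: [-0.003, 0.713, 0.701, -0.003]
contact_force: [-8.2, -0.3, 4.1]
width: -0.0005
gripper_force: 4.7
```

```bash
python3 -m handwheel '[{"translation":[0,-0.015,0],"angular":[0,0,0],"hand":1},{"translation":[0,0,-0.035],"angular":[0,0,0],"hand":1},{"translation":[0,0,-0.035],"angular":[0,0,0],"hand":1},{"translation":[0.015,0,-0.02],"angular":[0,0,0],"hand":0},{"translation":[0.03,-0.002,0],"angular":[0,0,0],"hand":0},{"translation":[0.03,-0.002,0],"angular":[0,0,0],"hand":0},{"translation":[0.031,-0.002,0],"angular":[0,0,0],"hand":0},{"translation":[0,0,0],"angular":[0,0,0],"hand":0},{"translation":[0,0,0],"angular":[0,0,0],"hand":0}]' 30
python3 - <<'E'
from fit import *
import cv2
print(tool(W(M[0],[0,0,.05]),M[0][2]))
t=manip.get_image("scene")[:,:,::-1]
cv2.imwrite("pics/s3.png",cv2.resize(t[170:300,250:400],None,fx=4,fy=4,interpolation=cv2.INTER_CUBIC))
for p in([.021,0,.066],[0,.055,.066],[0,-.055,.066]): print((px("scene",W(M[0],p))-[249.5,169.5])*4-.5)
E
```

```text
clock: 7.62
position: [0.5534, 0.1984, 0.1898]
ee_rot: [0.001, 0.712, 0.702, 0.001]
contact_force: [0.6, -0.6, -0.7]
width: 0.072
gripper_force: 0.0
(array([-0.0019, -0.0065,  0.1398]), np.float64(0.3), array([0.5534, 0.1984, 0.1898]), array([2.23481745, 2.2053138 , 0.00347751]))
[154.03512537 295.76593616]
[129.67449471 348.970974  ]
[225.86446813 264.70147849]
```

View pics/s3.png

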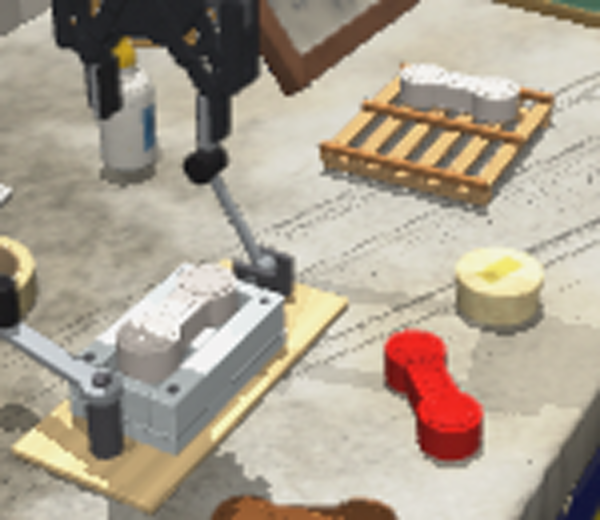

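The lever has stayed thrown, with its knob at crop (205,165). The raised ornament spans crop (120,345) to (235,270), which matches the prediction. I'll descend and grip the waist.

```bash
python3 -m handwheel '[{"translation":[-0.002,-0.0065,0.03],"angular":[0,0,0],"hand":0},{"translation":[0,0,0.035],"angular":[0,0,0],"hand":0},{"translation":[0,0,0.03],"angular":[0,0,0],"hand":0},{"translation":[0,0,0.025],"angular":[0,0,0],"hand":0},{"translation":[0,0,0.02],"angular":[0,0,0],"hand":0},{"translation":[0,0,0],"angular":[0,0,0],"hand":0}]' 30
python3 -m handwheel '[{"translation":[0,0,0],"angular":[0,0,0],"hand":0.5},{"translation":[0,0,0],"angular":[0,0,0],"hand":0.6},{"translation":[0,0,0],"angular":[0,0,0],"hand":1},{"translation":[0,0,0],"angular":[0,0,0],"hand":1},{"translation":[0,0,0],"angular":[0,0,0],"hand":1},{"translation":[0,0,0],"angular":[0,0,0],"hand":1},{"translation":[0,0,0],"angular":[0,0,0],"hand":1},{"translation":[0,0,0],"angular":[0,0,0],"hand":1}]' 30
```

```text
clock: 8.17
position: [0.5435, 0.1928, 0.0453]
ee_rot: [-0.002, 0.713, 0.701, -0.004]
contact_force: [-0.8, 0.2, -0.1]
width: 0.0856
gripper_force: 0.0
clock: 8.83
position: [0.5471, 0.1951, 0.0506]
ee_rot: [0.001, 0.713, 0.701, 0.001]
contact_force: [-0.4, -0.7, 5.6]
width: 0.0254
gripper_force: 35.4
```

```bash
python3 -m handwheel '[{"translation":[0,0,-0.004],"angular":[0,0,0],"hand":1},{"translation":[0,0,-0.006],"angular":[0,0,0],"hand":1},{"translation":[0,0,-0.01],"angular":[0,0,0],"hand":1},{"translation":[0,0,-0.015],"angular":[0,0,0],"hand":1},{"translation":[0,0,-0.02],"angular":[0,0,0],"hand":1},{"translation":[0,0,-0.025],"angular":[0,0,0],"hand":1},{"translation":[0,0,-0.025],"angular":[0,0,0],"hand":1},{"translation":[0,0,-0.02],"angular":[0,0,0],"hand":1},{"translation":[0,0,-0.015],"angular":[0,0,0],"hand":1},{"translation":[0,0,0],"angular":[0,0,0],"hand":1}]'
python3 -m handwheel '[{"translation":[0,0,0],"angular":[0,0,3],"hand":1},{"translation":[0,0,0],"angular":[0,0,5],"hand":1},{"translation":[0,0,0],"angular":[0,0,5],"hand":1},{"translation":[0,0,0],"angular":[0,0,5],"hand":1},{"translation":[0,0,0],"angular":[0,0,5],"hand":1},{"translation":[0,0,0],"angular":[0,0,5],"hand":1},{"translation":[0,0,0],"angular":[0,0,5],"hand":1},{"translation":[0,0,0],"angular":[0,0,5],"hand":1},{"translation":[0,0,0],"angular":[0,0,5],"hand":1},{"translation":[0,0,0],"angular":[0,0,5],"hand":1}]'
python3 -m handwheel '[{"translation":[0,0,0],"angular":[0,0,5],"hand":1},{"translation":[0,0,0],"angular":[0,0,5],"hand":1},{"translation":[0,0,0],"angular":[0,0,5],"hand":1},{"translation":[0,0,0],"angular":[0,0,5],"hand":1},{"translation":[0,0,0],"angular":[0,0,5],"hand":1},{"translation":[0,0,0],"angular":[0,0,5],"hand":1},{"translation":[0,0,0],"angular":[0,0,5],"hand":1},{"translation":[0,0,0],"angular":[0,0,3],"hand":1},{"translation":[0,0,0],"angular":[0,0,0],"hand":1}]'
python3 - <<'E'
from fit import *
print(F[0],tool([F[0][0],F[0][1],.15],F[0][2]+np.pi/2),manip.get_state()["qpos"])
E
```

```text
clock: 9.67
position: [0.548, 0.1957, 0.1936]
ee_rot: [0.002, 0.713, 0.701, 0.003]
contact_force: [1.0, 0.4, -1.5]
width: 0.025
gripper_force: 34.7
clock: 10.5
position: [0.5452, 0.1949, 0.1882]
ee_rot: [-0.0, 0.937, 0.349, -0.001]
contact_force: [0.5, 0.4, -1.3]
width: 0.0251
gripper_force: 34.7
clock: 11.25
position: [0.5453, 0.1949, 0.1883]
ee_rot: [0.0, 1.0, 0.026, -0.001]
contact_force: [0.1, 0.3, -0.7]
width: 0.0252
gripper_force: 34.7
[ 0.53712807 -0.15093162  0.03993335] (array([-0.0263,  0.3449,  0.0384]), np.float64(0.7), array([0.5453, 0.1949, 0.1883]), array([ 3.1400471 ,  0.08309673, -0.00337955])) [ 2.23193856e-01  3.09872920e-01  1.56510303e+00 -1.59482885e-05
  1.26881386e+00  1.74108023e+00]
```

```bash
python3 -m handwheel '[{"translation":[-0.001,0.01,0],"angular":[0,0,0],"hand":1},{"translation":[-0.002,0.02,0],"angular":[0,0,0],"hand":1},{"translation":[-0.002,0.027,0],"angular":[0,0,0],"hand":1},{"translation":[-0.002,0.03,0],"angular":[0,0,0],"hand":1},{"translation":[-0.002,0.03,0],"angular":[0,0,0],"hand":1},{"translation":[-0.002,0.03,0],"angular":[0,0,0],"hand":1},{"translation":[-0.002,0.03,0],"angular":[0,0,0],"hand":1},{"translation":[-0.003,0.03,0],"angular":[0,0,0],"hand":1},{"translation":[-0.003,0.03,0],"angular":[0,0,0],"hand":1},{"translation":[-0.003,0.03,0],"angular":[0,0,0],"hand":1}]'
python3 -m handwheel '[{"translation":[-0.002,0.03,0],"angular":[0,0,0],"hand":1},{"translation":[-0.002,0.025,0],"angular":[0,0,0],"hand":1},{"translation":[0,0.015,0.005],"angular":[0,0,0],"hand":1},{"translation":[0,0.008,0.01],"angular":[0,0,0],"hand":1},{"translation":[0,0,0.015],"angular":[0,0,0],"hand":1},{"translation":[0,0,0.02],"angular":[0,0,0],"hand":1},{"translation":[0,0,0.02],"angular":[0,0,0],"hand":1},{"translation":[0,0,0.01],"angular":[0,0,0],"hand":1},{"translation":[0,0,0],"angular":[0,0,0],"hand":1},{"translation":[0,0,0],"angular":[0,0,0],"hand":1}]'
python3 - <<'E'
from fit import *
import cv2
print(tool([F[0][0],F[0][1],.030],F[0][2]+np.pi/2))
t=manip.get_image("scene")[:,:,::-1]
cv2.imwrite("pics/s4.png",cv2.resize(t[150:270,280:430],None,fx=5,fy=5,interpolation=cv2.INTER_CUBIC))
E
```

```text
clock: 12.08
position: [0.5375, -0.0748, 0.189]
ee_rot: [0.0, 1.0, 0.027, -0.0]
contact_force: [0.7, 0.3, -1.3]
width: 0.0254
gripper_force: 34.6
clock: 12.92
position: [0.5383, -0.1501, 0.1086]
ee_rot: [-0.0, 1.0, 0.027, -0.001]
contact_force: [0.1, 0.1, -0.7]
width: 0.025
gripper_force: 34.6
(array([-0.0011,  0.0008,  0.0786]), np.float64(0.8), array([ 0.5383, -0.1501,  0.1086]), array([-3.13952048e+00, -8.56584343e-02,  2.51517316e-03]))
```

View pics/s4.png

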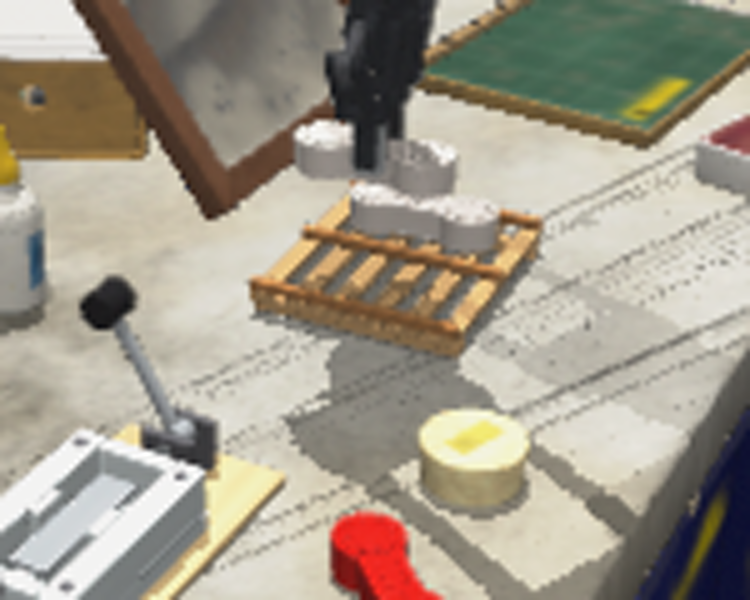

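The ornament hangs level over the rack, from crop (325,150) to (425,165), with its length parallel to the dry one. The lever is still thrown, with its knob at crop (108,303). I'll lower it.

```bash
python3 -m handwheel '[{"translation":[-0.001,0.001,0.01],"angular":[0,0,0],"hand":1},{"translation":[0,0,0.02],"angular":[0,0,0],"hand":1},{"translation":[0,0,0.02],"angular":[0,0,0],"hand":1},{"translation":[0,0,0.014],"angular":[0,0,0],"hand":1},{"translation":[0,0,0.008],"angular":[0,0,0],"hand":1},{"translation":[0,0,0.004],"angular":[0,0,0],"hand":1},{"translation":[0,0,0.001],"angular":[0,0,0],"hand":1},{"translation":[0,0,0],"angular":[0,0,0],"hand":1}]'
python3 -m handwheel '[{"translation":[0,0,0.0015],"angular":[0,0,0],"hand":1},{"translation":[0,0,0.001],"angular":[0,0,0],"hand":1},{"translation":[0,0,0],"angular":[0,0,0],"hand":1}]'
python3 -m handwheel '[{"translation":[0,0,0.001],"angular":[0,0,0],"hand":1},{"translation":[0,0,0],"angular":[0,0,0],"hand":1}]'
```

```text
clock: 13.63
position: [0.5383, -0.1522, 0.0328]
ee_rot: [0.0, 1.0, 0.027, 0.001]
contact_force: [-0.1, -0.3, -1.1]
width: 0.0247
gripper_force: 34.7
clock: 13.88
position: [0.538, -0.1521, 0.0303]
ee_rot: [0.0, 1.0, 0.027, 0.0]
contact_force: [0.1, -0.2, -1.3]
width: 0.0254
gripper_force: 34.7
clock: 14.05
position: [0.5377, -0.152, 0.0289]
ee_rot: [0.0, 1.0, 0.027, 0.0]
contact_force: [0.7, 0.6, -1.6]
width: 0.0254
gripper_force: 34.7
```

```bash
python3 -m handwheel '[{"translation":[0,0,0.001],"angular":[0,0,0],"hand":1},{"translation":[0,0,0],"angular":[0,0,0],"hand":1}]'
python3 -m handwheel '[{"translation":[0,0,0.001],"angular":[0,0,0],"hand":1},{"translation":[0,0,0],"angular":[0,0,0],"hand":1}]'
python3 -m handwheel '[{"translation":[0,0,0.0007],"angular":[0,0,0],"hand":1},{"translation":[0,0,0],"angular":[0,0,0],"hand":1}]'
```

```text
clock: 14.22
position: [0.5377, -0.1519, 0.0277]
ee_rot: [0.0, 1.0, 0.027, -0.0]
contact_force: [-0.3, 0.6, -1.3]
width: 0.0252
gripper_force: 34.7
clock: 14.38
position: [0.5378, -0.152, 0.0269]
ee_rot: [0.0, 1.0, 0.027, 0.0]
contact_force: [0.8, 0.5, -0.1]
width: 0.0251
gripper_force: 34.7
clock: 14.55
position: [0.5378, -0.152, 0.0268]
ee_rot: [0.0, 1.0, 0.027, 0.0]
contact_force: [-0.9, -0.1, 5.0]
width: 0.025
gripper_force: 35.3
```

On the slats. I'll release with a partial opening and rise.

```bash
python3 -m handwheel '[{"translation":[0,0,0],"angular":[0,0,0],"hand":0.67},{"translation":[0,0,0],"angular":[0,0,0],"hand":0.6},{"translation":[0,0,0],"angular":[0,0,0],"hand":0.52},{"translation":[0,0,0],"angular":[0,0,0],"hand":0.52},{"translation":[0,0,0],"angular":[0,0,0],"hand":0.52}]'
python3 -m handwheel '[{"translation":[0,0,-0.005],"angular":[0,0,0],"hand":0.52},{"translation":[0,0,-0.01],"angular":[0,0,0],"hand":0.52},{"translation":[0,0,-0.02],"angular":[0,0,0],"hand":0.52},{"translation":[0,0,-0.03],"angular":[0,0,0],"hand":0.52},{"translation":[0,0,-0.035],"angular":[0,0,0],"hand":0.52},{"translation":[0,0,-0.035],"angular":[0,0,0],"hand":1},{"translation":[0,0,-0.02],"angular":[0,0,0],"hand":1},{"translation":[0.003,-0.03,0],"angular":[0,0,0],"hand":1},{"translation":[0.003,-0.03,0],"angular":[0,0,0],"hand":1},{"translation":[0.003,-0.03,0],"angular":[0,0,0],"hand":1}]'
python3 - <<'E'
from fit import *
import cv2
print(tool([.64,.091,.18],F[0][2]+np.pi/2))
t=manip.get_image("scene")[:,:,::-1]
cv2.imwrite("pics/s5.png",cv2.resize(t[150:270,280:430],None,fx=5,fy=5,interpolation=cv2.INTER_CUBIC))
E
```

```text
clock: 14.97
position: [0.5377, -0.1519, 0.026]
ee_rot: [0.0, 1.0, 0.027, -0.0]
contact_force: [0.3, 0.7, 0.7]
width: 0.0408
gripper_force: 0.0
clock: 15.8
position: [0.5422, -0.0611, 0.183]
ee_rot: [0.0, 1.0, 0.026, 0.001]
contact_force: [-0.0, 1.6, -0.1]
width: -0.0002
gripper_force: 0.0
(array([ 0.1055, -0.1468,  0.0031]), np.float64(0.7), array([ 0.5422, -0.0611,  0.183 ]), array([3.13984454, 0.08145776, 0.00431365]))
```

View pics/s5.png

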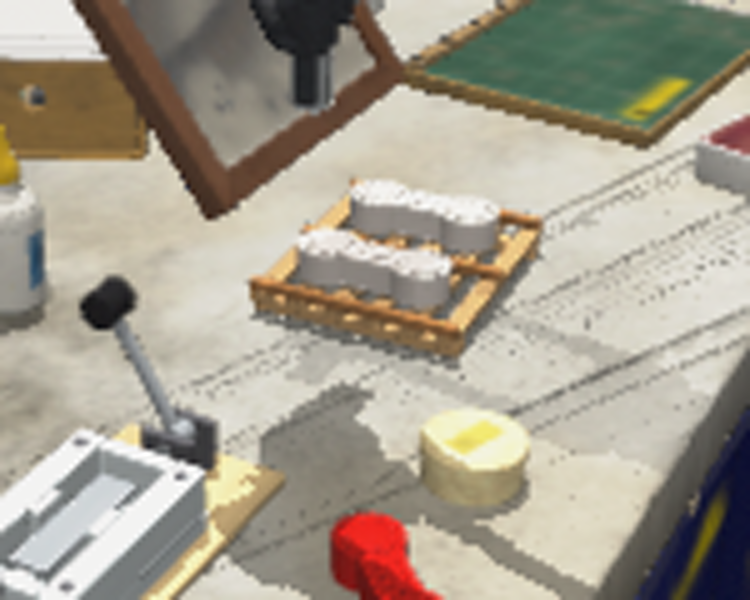

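The ornament sits in the middle of the free bay, crop (300–450, 230–305), parallel to the dry one. Now I'll put the lever back.

```bash
python3 -m handwheel '[{"translation":[0.021,-0.029,0],"angular":[0,0,0],"hand":1},{"translation":[0.021,-0.029,0],"angular":[0,0,0],"hand":1},{"translation":[0.021,-0.029,0],"angular":[0,0,0],"hand":1},{"translation":[0.021,-0.03,0],"angular":[0,0,0],"hand":1},{"translation":[0.021,-0.03,0],"angular":[0,0,0],"hand":1},{"translation":[0,0,0],"angular":[0,0,0],"hand":1},{"translation":[0,0,0.028],"angular":[0,0,0],"hand":1},{"translation":[0,0,0.028],"angular":[0,0,0],"hand":1},{"translation":[0,0,0.026],"angular":[0,0,0],"hand":1},{"translation":[0,0,0],"angular":[0,0,0],"hand":1}]'
python3 -m handwheel '[{"translation":[-0.01,-0.0005,0],"angular":[0,0,0],"hand":1},{"translation":[-0.01,-0.0005,0],"angular":[0,0,0],"hand":1},{"translation":[-0.01,-0.0005,0],"angular":[0,0,0],"hand":1},{"translation":[-0.01,-0.0005,0],"angular":[0,0,0],"hand":1},{"translation":[-0.01,-0.0005,0],"angular":[0,0,0],"hand":1},{"translation":[-0.01,-0.0005,0],"angular":[0,0,0],"hand":1},{"translation":[-0.01,-0.0005,0],"angular":[0,0,0],"hand":1},{"translation":[-0.01,-0.0005,0],"angular":[0,0,0],"hand":1},{"translation":[-0.01,-0.0005,0],"angular":[0,0,0],"hand":1},{"translation":[-0.01,-0.0005,0],"angular":[0,0,0],"hand":1}]'
python3 -m handwheel '[{"translation":[-0.008,0,0],"angular":[0,0,0],"hand":1},{"translation":[-0.005,0,0],"angular":[0,0,0],"hand":1},{"translation":[-0.003,0,0],"angular":[0,0,0],"hand":1},{"translation":[0,0,0],"angular":[0,0,0],"hand":1}]'
```

```text
clock: 16.68
position: [0.6347, 0.0904, 0.0943]
ee_rot: [0.0, 1.0, 0.027, -0.005]
contact_force: [-1.6, 0.0, -0.2]
width: 0.0002
gripper_force: 0.0
clock: 17.52
position: [0.5371, 0.0904, 0.0986]
ee_rot: [0.0, 1.0, 0.027, -0.001]
contact_force: [2.0, -1.1, -1.9]
width: -0.0002
gripper_force: 0.9
clock: 17.85
position: [0.5241, 0.0895, 0.0993]
ee_rot: [0.0, 1.0, 0.027, 0.002]
contact_force: [4.9, -0.6, -2.3]
width: -0.0002
gripper_force: 2.1
```

```bash
python3 -m handwheel '[{"translation":[-0.003,0,0],"angular":[0,0,0],"hand":1},{"translation":[0,0,0],"angular":[0,0,0],"hand":1}]'
python3 -m handwheel '[{"translation":[0.02,0,0],"angular":[0,0,0],"hand":1},{"translation":[0,0,-0.03],"angular":[0,0,0],"hand":1},{"translation":[0,0,-0.035],"angular":[0,0,0],"hand":1},{"translation":[0,0,-0.035],"angular":[0,0,0],"hand":1},{"translation":[0,0.03,0],"angular":[0,0,0],"hand":1},{"translation":[0,0.03,0],"angular":[0,0,0],"hand":1},{"translation":[0,0.02,0],"angular":[0,0,0],"hand":1},{"translation":[0,0,0],"angular":[0,0,0],"hand":1},{"translation":[0,0,0],"angular":[0,0,0],"hand":1}]'
python3 - <<'E'
from h import *
import cv2
t=manip.get_image("scene")[:,:,::-1]
cv2.imwrite("pics/s6.png",cv2.resize(t[150:300,230:430],None,fx=4,fy=4,interpolation=cv2.INTER_CUBIC))
print((px("scene",[.4994,.0914,.109])-[229.5,149.5])*4-.5)
E
```

```text
clock: 18.02
position: [0.5239, 0.0894, 0.0996]
ee_rot: [0.0, 1.0, 0.027, 0.004]
contact_force: [8.7, -0.5, -4.8]
width: -0.0001
gripper_force: 4.3
clock: 18.77
position: [0.5432, 0.0101, 0.1988]
ee_rot: [-0.0, 1.0, 0.026, -0.001]
contact_force: [-0.5, 0.1, 0.4]
width: -0.0003
gripper_force: 0.0
[400.69565802 275.3567602 ]
```

View pics/s6.png

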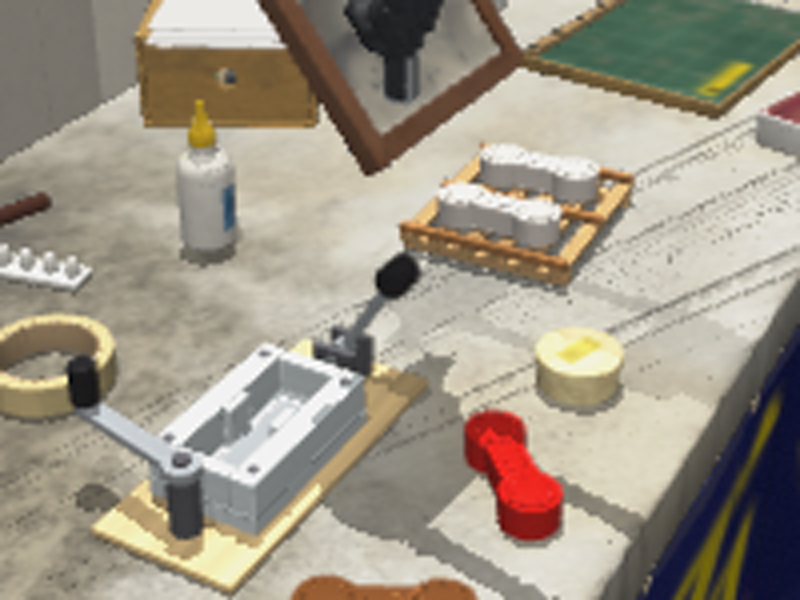

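The lever is home with its knob at crop (398,275), as predicted. The bar is clear at (85,380), the ornament lies in its bay at (500,215), and the robot touches nothing.

```bash
python3 -c "
from rig import manip
print(manip.sign_off())"
```

```text
the job is handed in; nothing more can be done
None
```

The job is handed in at about 19 s: the ornament lies face up in the middle of the empty bay along its length, the lever is back home, the bar is swung clear at about 1.36 rad, and nothing else looked moved in the last picture; the judge's verdict was not shown.

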